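Turn the filmed blank over on the turning fixture

TASK

The flat blank on the fixture has to be turned film side down: first free it by lifting the bolt's handle out of its notch, sliding the bolt all the way back and letting the handle drop into the other notch. Then take the lifter, slide its blade under the blank's overhanging edge and tip the blank over so that it comes to lie flat and square on the upper deck, without touching the blank with the gripper. Finally lay the lifter flat along its mat again and leave everything else on the bench where it is.

Things in the scene. Friction and masses are not known exactly. Their poses are not given: they have to be found in the camera images.
- fixture: Dark grey turning fixture, fixed, mm. Origin on the bench below the step between its decks. Lower deck: y -54 to 0, top at 18. Upper deck: y 0 to 100, top at 24. Both span x -60 to 60. Lips 4 high at x -57..-51 and 51..57 flank the lower deck; a stop 8 high stands at y 92..98. Barrel bolt at x 60..145, y -57..-12, up to 41 tall (rod to x 180 when drawn). Only the bolt's handle lies below y -57.
- blank: Flat aluminium blank, 90 (x) x 80 (y) x 5 mm, about 120 g. Origin at the centre of its bare face; z points out of the white filmed face. It starts film up on the lower deck, +y edge 1 to 6 mm from the step, -y edge overhanging that deck by about 30 mm, 18 mm above the bench. Tipped up about the edge at the step and past upright, it falls on to the upper deck.
- bolt (a joint): Travel of the barrel bolt along the fixture's +x (m): 0 = shot, its tip 2 mm above the blank and 12 mm in over its +x side, so that it cannot be lifted; 0.042 = fully drawn back, clear of it. Sliding friction about 1.2 N.
- bolt_handle (a joint): Angle of the bolt's handle about the bolt's axis (rad): 0 = level, down in a notch, pointing to the fixture's -y; 1.3 = fully raised. It passes over the guide between the two notches above about 0.8. Notches are 14 mm wide, 40 mm apart along the fixture's x (bolt travel 0 and 0.040). Let go, it falls by its weight.
- bolt_knob (a point): Centre of the black ball, 18 mm across, on the end of the bolt's handle (rod 8 mm thick), 50 mm from the bolt's axis. The axis runs along the fixture's x at its y -30 mm, 31 mm above the bench. The notched guide stands 14 to 20 mm from the axis. At the start the ball is level with the axis.
- lifter: Lifter: flat steel blade 140 x 50 x 3 mm with an upright wooden grip, about 200 g. Origin at the centre of the blade's underside; x runs along the blade to its free front end at +70. Grip: 60 long (x -55 to 5), 16 wide (y), from 3 to 45 above the underside. It starts on the mat, front end to the mat's +y.
- mat: Black rubber mat, 100 (x) x 190 (y) x 3 mm, fixed; origin at the centre of its underside, on the bench. The lifter lies along its y.
- bin: Fixed grey bin of rivets, 80 x 80, 35 tall. Not part of the job.
- spool: Bystander: copper wire spool, 52 across, 46 tall (mm); origin on its underside. Leave it alone.
- jar: Bystander: glass jar with steel lid, 60 across, 85 tall (mm); origin on its underside. Leave it alone.
- knife: Bystander: snap-off cutter with a blue body, 110 x 22 x 14, blade 35 at its +x end (mm); origin on its underside. Leave it alone.
- carton: Bystander: cardboard carton, 60 x 100 x 45 (mm); origin on its underside. Leave it alone.
- screwdriver: Bystander: screwdriver lying on the bench; origin on its underside. Leave it alone.
- wrench: Bystander: flat steel wrench lying on the bench; origin on its underside. Leave it alone.
- offcut: Bystander: steel angle offcut, 30 x 110, 30 tall (mm); origin on its underside. Leave it alone.
Not all that is in view belongs to the job. Leave any purple look-alike of the lifter alone.

How it is judged:
By the outcome, as a careful person would: the job done as asked, in the order asked, and still so for the second after the job is handed in, with the robot touching nothing.
It also fails if it takes over 64 s, if anything falls off the work surface, if the arm or the gripper's body presses on something with over 40 N, if the wrist force passes 120 N, or if a joint passes its speed limit or range.

ROBOT

A 7-joint arm with a two-finger parallel gripper is mounted at the origin on the work surface. World frame = base frame: x ahead of the robot, y to its left, z up, the work surface at z = 0. Lengths are in m, angles in rad, forces in N, time in s.
With the tool pointing down it reaches from about 0.4 to 0.85 m from the base axis. Payload 10.4 kg.
Tool frame: the origin (TCP) lies midway between the tips of the shut fingers; the grasp point (between the pads) lies 19 mm behind it; z points along the fingers, y is the line along which they close (so a half turn about z gives the same grasp; the last joint's range is limited). The gripper opens to 87 mm and grips with 3 to 60 N. Pads are 19 mm wide; open, the fingers measure 117 mm over their backs; the gripper's body (75 mm by 190 mm) begins 51 mm behind the grasp point.
Start: joints at [-0.023, 0.332, -0.065, 1.46, 0.022, 1.35, -0.088], TCP at [0.625, 0, 0.223] pointing down, gripper open.
Joint ranges: [-2.6, 2.6], [-0.5, 2.12], [-1.47, 1.34], [0.16, 2.42], [-1.27, 4.41], [0.06, 2.06], [-2.6, 2.6]. Speed limits (rad/s): [2.22, 2.22, 2.79, 2.79, 3.14, 3.14, 3.14].

INTERFACE

Orientations are given as a unit quaternion [x, y, z, w].
In Python, from bench import r gives the robot as it stands.
- The arm moves only by the tool arm_command, never from a script. Its argument "moves" is one flat list of numbers, 4 for each row, row after row: the shift along the tool's x, y, z in cm, then the turn about the tool's z in degrees. A call has 1 to 12 rows; each row shifts and turns the commanded pose from where the row before left it, along the tool's axes as they then stand; what a row does not reach is not made up. A row lasts 1/12 s, in which the tool goes at most 41.7 mm and 7.16 degrees, less where a joint would pass 70% of its speed; a pose out of reach is approached as far as the arm can. A call with a gripper value outside its range is refused whole. "fingers" is the opening in per cent of the stroke, from 0 (shut) to 100 (fully open), set as the call begins (left out, the last holds). The fingers move at their own pace and stop on an object; "squeeze" is the grip in N (left out, the last holds). Time passes only in rows, so rows that do not move let the fingers close. It gives the time, the measured TCP pose, the force, the opening and the grip force at its end, in the units of the state.
- r.read_state(): the state, without advancing time (a new reading comes with each control period).
- r.camera(name): name is "scene" or "side" or "wrist"; returns the picture (384x512x3 uint8, red, green, blue); there is no depth.
- r.camera_info(name): a dict with "fx", "fy", "cx", "cy" (pixels), "origin" and "attitude" of the camera in the world. Camera axes: x right, y up, looking along -z (the intrinsics and any distortion apply to the point x, -y, -z); pixel columns grow to the right and rows downward; lengths in m; the calibration is good to about 2 mm. A picture is of the moment at which its call begins: read the wrist's pose just before it. camera_info takes no time and is no camera call; for the wrist camera it gives the pose at the moment of the call.
- r.close_job(): hands the job in; it is judged then, once.
The state is a dict: "time": time; "joint_positions": joint angles; "joint_vel": joint speeds; "joint_torque": joint torques, N m; "ee_pos": TCP position; "eef_rot": TCP orientation; "ft_force": force on the tool from outside, world axes, zero at the start; "torque": the same for the moment, N m; "width": finger opening in m; "grip_force": force on a finger pad.
Only numpy, scipy, OpenCV 4.12 (cv2) and the standard library are available. Lean on these libraries where they do the work, as an engineer would, in place of code of your own. Each camera call takes 0.05 s, during which the arm holds its last target. There are 200 camera calls.

## Working session

There is one attempt and no reset: what is moved stays moved. The work goes in short steps, Python scripts to look and compute and a tool call to move; the robot and the scene stay as the last step left them, time stands still between calls to the robot, and variables do not carry over. Pictures are saved under pics/ and viewed, at most 10 in all, crops included, and the job is handed in when it is done.

Besides the shell and the picture viewer there is one more tool, called after "Request:" as name(argument=value, ...), one argument or row to a line, values as JSON. arm_command: Moves the arm, as the interface text tells. Its arguments: {"type":"object","properties":{"moves":{"type":"array"},"fingers":{"type":"number"},"squeeze":{"type":"number"}},"required":["moves"]}

```bash
mkdir -p pics; ls
python3 - <<'E'
from bench import r
import cv2,numpy as np
a=r.camera("scene");b=r.camera("side")
cv2.imwrite("pics/scene0.png",a[...,::-1]);cv2.imwrite("pics/side0.png",b[...,::-1])
np.set_printoptions(precision=4,suppress=True)
for n in("scene","side","wrist"):print(n,r.camera_info(n))
print(r.read_state())
E
```

```text
pics
scene {'fx': 425.2685177338282, 'fy': 425.2685177338282, 'cx': 254.21732666234524, 'cy': 193.4723560415246, 'origin': array([1.0478, 0.3075, 0.9859]), 'attitude': array([0.1455, 0.2461, 0.8339, 0.472 ])}
side {'fx': 409.89255030356975, 'fy': 409.89255030356975, 'cx': 260.4346343525351, 'cy': 194.43553605056175, 'origin': array([ 0.0032, -0.7365,  0.6767]), 'attitude': array([ 0.4408, -0.1466, -0.2803,  0.84  ])}
wrist {'fx': 285.1072306490432, 'fy': 285.1072306490432, 'cx': 254.4590878091582, 'cy': 188.41380626689494, 'origin': array([0.6261, 0.0757, 0.3844]), 'attitude': array([-0.1409,  0.0004,  0.0001,  0.99  ])}
{'time': 0.1, 'joint_positions': array([-0.0226,  0.3328, -0.0647,  1.4609,  0.0216,  1.3499, -0.0885]), 'joint_vel': array([-0.    , -0.0004,  0.0007, -0.0021, -0.0011,  0.002 , -0.0002]), 'joint_torque': array([  0.0003, -62.4538,   0.0238, -39.0718,  -0.0616,   0.0365,
         0.    ]), 'ee_pos': array([ 0.6246, -0.    ,  0.2218]), 'eef_rot': array([ 0.7071,  0.7071, -0.0005, -0.0004]), 'ft_force': array([-0.2827, -0.7122, -0.56  ]), 'torque': array([ 0.0044,  0.0151, -0.0131]), 'grip_force': 0.0, 'width': 0.08677640527210775}
```

View pics/scene0.png

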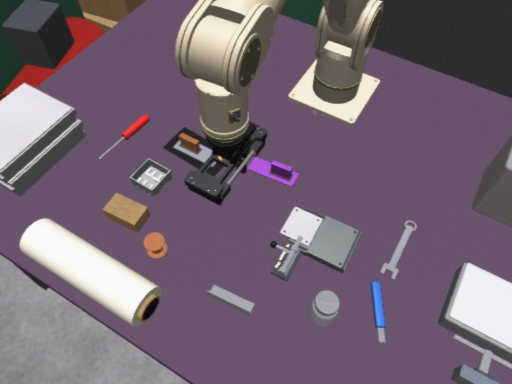

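View pics/side0.png

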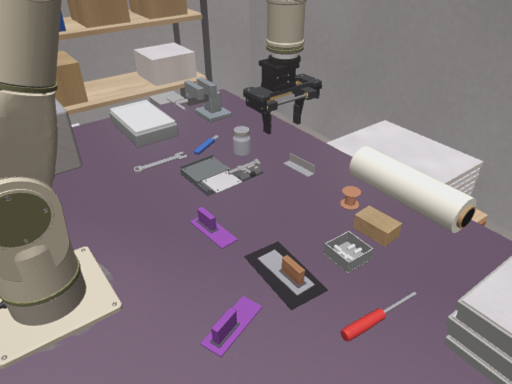

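```bash
cat > h.py <<'E'
import numpy as np,cv2
from scipy.spatial.transform import Rotation as R
from bench import r
np.set_printoptions(precision=4,suppress=True)
def ray(info,uv):
    uv=np.atleast_2d(uv).astype(float)
    d=np.c_[(uv[:,0]-info["cx"])/info["fx"],-(uv[:,1]-info["cy"])/info["fy"],-np.ones(len(uv))]
    return np.array(info["origin"]),R.from_quat(info["attitude"]).apply(d)
def plane(info,uv,z):
    o,d=ray(info,uv); return o+d*((z-o[2])/d[:,2])[:,None]
def proj(info,P):
    p=R.from_quat(info["attitude"]).inv().apply(np.atleast_2d(P)-info["origin"])
    return np.c_[info["cx"]+info["fx"]*p[:,0]/-p[:,2],info["cy"]-info["fy"]*p[:,1]/-p[:,2]]
def tri(i1,p1,i2,p2):
    (o1,d1),(o2,d2)=ray(i1,p1),ray(i2,p2);out=[]
    for a,b in zip(d1,d2):
        s=np.linalg.lstsq(np.c_[a,-b],o2-o1,rcond=None)[0]
        q1,q2=o1+a*s[0],o2+b*s[1];out.append([*(q1+q2)/2,np.linalg.norm(q1-q2)])
    return np.array(out)
E
python3 - <<'E'
from h import *
s=r.camera_info("scene");d=r.camera_info("side")
S=[[302,228],[333,240],[273,244],[192,147],[190,142],[270,171],[325,305]]
print(plane(s,S,.02))
print(plane(d,[[222,182],[205,170],[262,173],[287,270],[293,270],[207,222],[225,328],[242,140]],.02))
A=cv2.imread("pics/scene0.png");B=cv2.imread("pics/side0.png")
c1=cv2.resize(A[195:285,250:370],None,fx=6,fy=6,interpolation=cv2.INTER_CUBIC)
c2=cv2.resize(B[145:205,165:275],None,fx=7,fy=7,interpolation=cv2.INTER_CUBIC)
cv2.imwrite("pics/c1.png",c1)
E
```

```text
[[ 0.527   0.1523  0.02  ]
 [ 0.517   0.2356  0.02  ]
 [ 0.6056  0.1106  0.02  ]
 [ 0.4541 -0.2462  0.02  ]
 [ 0.4417 -0.2622  0.02  ]
 [ 0.4114 -0.0085  0.02  ]
 [ 0.68    0.2912  0.02  ]]
[[ 0.5214  0.1437  0.02  ]
 [ 0.5162  0.2329  0.02  ]
 [ 0.6461  0.1131  0.02  ]
 [ 0.443  -0.2481  0.02  ]
 [ 0.4537 -0.2561  0.02  ]
 [ 0.3888  0.0069  0.02  ]
 [ 0.2489 -0.2952  0.02  ]
 [ 0.7224  0.3299  0.02  ]]
```

View pics/c1.png

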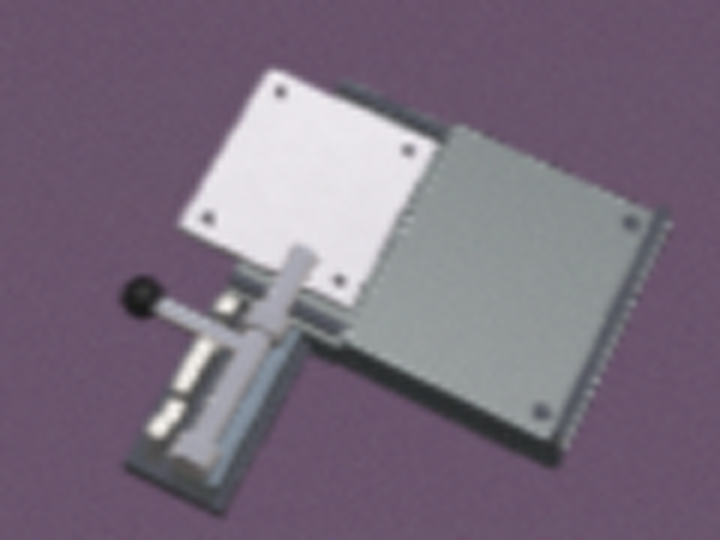

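Run:
```python
from h import *
s=r.camera_info("scene")
c=lambda L:np.array(L)/6+[250,195]-.4
b=plane(s,c([[275,70],[437,145],[350,300],[180,222]]),.023)
u=plane(s,c([[460,125],[665,212],[345,335]]),.024)
k=plane(s,c([[142,297]]),.031)
print(b,u,k)
f=lambda v:np.degrees(np.arctan2(v[1],v[0]))
print(f(b[3]-b[0]),f(b[2]-b[1]),f(b[1]-b[0])-90,f(b[2]-b[3])-90,f(u[2]-u[0]),f(u[1]-u[0])-90)
```

```text
[[0.4792 0.1077 0.023 ]
 [0.4766 0.1859 0.023 ]
 [0.563  0.1873 0.023 ]
 [0.5676 0.1084 0.023 ]] [[0.4629 0.1903 0.024 ]
 [0.4565 0.2841 0.024 ]
 [0.579  0.1929 0.024 ]] [[0.6105 0.1136 0.031 ]]
0.48101573522585733 0.9058892178404192 1.9112077678133943 3.2789231395135516 1.3045016433549848 3.915074073197175
```

Request:
arm_command(
  moves=[3,0,0,0,4,-0.5,0,0,4,-0.5,0,0,2,0,0,0,0,0,0,0,0,0,0,0],
  fingers=50,
)

```text
time: 0.6
ee_pos: [0.6145, 0.1315, 0.222]
eef_rot: [0.706, 0.708, -0.0, -0.0]
ft_force: [0.1, -2.0, 0.2]
width: 0.0546
grip_force: 0.0
```

Run:
```python
from h import *
i=r.camera_info("wrist");a=r.camera("wrist")
cv2.imwrite("pics/w1.png",a[...,::-1]);print(i["origin"],i["attitude"])
np.save("w1.npy",np.r_[i["origin"],i["attitude"]])
```

```text
[0.6157 0.2071 0.3846] [-0.1409 -0.      0.0014  0.99  ]
```

View pics/w1.png

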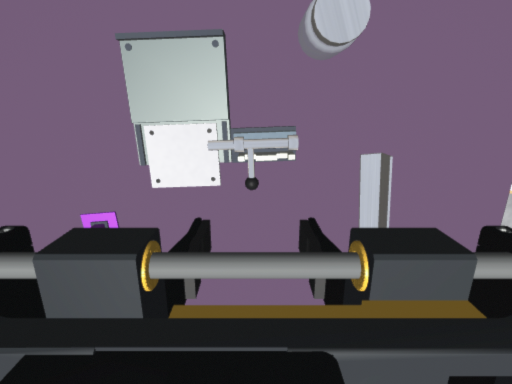

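Run:
```python
from h import *
i=r.camera_info("wrist");s=r.camera_info("scene")
W=cv2.imread("pics/w1.png");A=cv2.imread("pics/scene0.png")
g=cv2.cvtColor(W,cv2.COLOR_BGR2GRAY)
def blob(m,x,y):
    n,l,st,c=cv2.connectedComponentsWithStats(m.astype(np.uint8));return (l==l[y,x])
print(W[150,180],W[80,180],W[183,252],W[170,252],W[110,60])
kw=(g<45);kw=blob(kw,252,183);ys,xs=np.nonzero(kw);k1=[xs.mean(),ys.mean()];print("knob w",k1,len(xs))
ga=cv2.cvtColor(A,cv2.COLOR_BGR2GRAY);ka=np.zeros_like(ga);ka[238:252,266:281]=ga[238:252,266:281]<45
ys,xs=np.nonzero(ka);k2=[xs.mean(),ys.mean()];print("knob s",k2,len(xs))
print(tri(i,[k1],s,[k2]),plane(i,[k1],.031))
def lines(m,z):
    c=max(cv2.findContours(m.astype(np.uint8),0,1)[0],key=cv2.contourArea)
    q=cv2.approxPolyDP(c,0.04*cv2.arcLength(c,True),True)[:,0];print(q)
    P=plane(i,q,z)[:,:2];rr=cv2.minAreaRect((plane(i,c[:,0],z)[:,:2]*1000).astype(np.float32));print(P,rr)
wm=blob(W.min(2)>200,180,160);lines(wm,.023)
d=(np.abs(W.astype(int)-W[80,180]).max(2)<28)&(W.min(2)<200);lines(blob(d,180,80),.024)
```

```text
[244 241 241] [191 194 182] [66 65 66] [196 187 181] [122  94 117]
knob w [np.float64(260.1155513654263), np.float64(158.66918074421827)] 155922
knob s [np.float64(272.8095238095238), np.float64(244.47619047619048)] 21
[[0.6235 0.1318 0.0551 0.027 ]] [[0.6233 0.1412 0.031 ]]
[[220 120]
 [143 126]
 [152 186]
 [219 184]]
[[0.5737 0.188 ]
 [0.4778 0.1807]
 [0.4812 0.1033]
 [0.5696 0.106 ]] ((527.1344604492188, 144.85177612304688), (96.39134216308594, 83.13988494873047), 2.0739710330963135)
[[222  37]
 [120  43]
 [147 164]
 [143 125]
 [221 132]]
[[0.5792 0.2802]
 [0.462  0.274 ]
 [0.4781 0.1329]
 [0.4783 0.182 ]
 [0.5745 0.1735]] ((523.1903686523438, 206.57708740234375), (118.59463500976562, 143.8583526611328), 2.184126853942871)
```

Run:
```python
from h import *
i=r.camera_info("wrist");s=r.camera_info("scene")
W=cv2.imread("pics/w1.png");g=cv2.cvtColor(W,cv2.COLOR_BGR2GRAY).astype(int)
b=np.zeros(g.shape,bool);b[174:194,242:262]=g[174:194,242:262]<60
ys,xs=np.nonzero(b);k1=[xs.mean(),ys.mean()];print(k1,len(xs),g[183,244:262])
print(tri(i,[k1],s,[[272.8,244.5]]),plane(i,[k1],.031))
# edges by gradient along columns / rows
def edge(pts,z,name):
    P=plane(i,pts,z)[:,:2]*1000;v=cv2.fitLine(P.astype(np.float32),cv2.DIST_HUBER,0,.01,.01).ravel()
    print(name,"ang",np.degrees(np.arctan2(v[1],v[0])),"pt",v[2:])
gy=np.abs(np.diff(g,axis=0));gx=np.abs(np.diff(g,axis=1))
edge([(x,180+gy[180:195,x].argmax()+.5) for x in range(158,212)],.023,"blank -y")
edge([(140+gx[y,140:156].argmax()+.5,y) for y in range(140,180)],.023,"blank -x")
edge([(212+gx[y,212:228].argmax()+.5,y) for y in range(160,180)],.023,"blank +x")
edge([(x,115+gy[115:130,x].argmax()+.5) for x in range(150,215)],.024,"step")
edge([(118+gx[y,118:140].argmax()+.5,y) for y in range(50,115)],.024,"deck -x")
edge([(220+gx[y,220:236].argmax()+.5,y) for y in range(50,112)],.024,"deck +x")
```

```text
[np.float64(251.4), np.float64(183.11666666666667)] 120 [ 98  45  35  39  44  56  70  75  65  52  43  38  34  30  50 100 105 105]
[[0.6126 0.1118 0.0331 0.0035]] [[0.6123 0.1094 0.031 ]]
blank -y ang 1.9289286 pt [525.0368 102.8878]
blank -x ang -83.32203 pt [477.6461 138.4444]
blank +x ang -87.34981 pt [570.277  122.1464]
step ang 2.4971673 pt [527.2866 186.155 ]
deck -x ang -87.91581 pt [462.7707 231.5768]
deck +x ang -87.7061 pt [581.9827 229.7417]
```

Request:
arm_command(
  moves=[-1.0,-0.1,2,-2,-1.1,-0.1,3,0,0,0,4,0,0,0,4,0,0,0,3,0,0,0,2,0,0,0,0,0],
  fingers=40,
)

```text
time: 1.23
ee_pos: [0.6105, 0.106, 0.0375]
eef_rot: [0.696, 0.718, -0.004, -0.002]
ft_force: [-0.8, -0.3, 0.7]
width: 0.0349
grip_force: 0.0
```

Run:
```python
from h import *
a=r.camera("wrist");s=r.read_state();i=r.camera_info("wrist")
print(s["ee_pos"],s["eef_rot"],R.from_quat(s["eef_rot"]).as_matrix())
W=np.ascontiguousarray(a[...,::-1]);cv2.imwrite("pics/w2.png",W)
print(proj(i,[[.6125,.1105,.031],s["ee_pos"]]))
```

```text
[0.6121 0.1067 0.0405] [ 0.6955  0.7186 -0.0021 -0.0009] [[-0.0327  0.9995 -0.0042]
 [ 0.9995  0.0327 -0.0017]
 [-0.0016 -0.0042 -1.    ]]
[[253.4191 220.663 ]
 [252.4213 232.2924]]
```

View pics/w2.png

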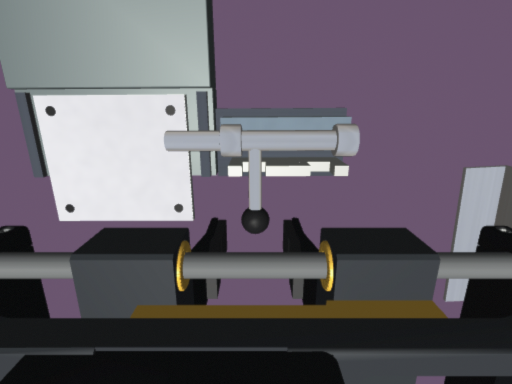

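Request:
arm_command(
  moves=[0.4,0.1,1,0,0,0,1.8,0,0,0,0,0],
)

```text
time: 1.53
ee_pos: [0.6139, 0.1129, 0.0134]
eef_rot: [0.695, 0.719, -0.0, -0.0]
ft_force: [-0.9, -0.2, -0.1]
width: 0.0349
grip_force: 0.0
```

Request:
arm_command(
  moves=[0,0,0,0,0,0,0,0,0,0,0,0,0,0,0,0],
  fingers=0,
  squeeze=12,
)

```text
time: 1.87
ee_pos: [0.6136, 0.1129, 0.0154]
eef_rot: [0.695, 0.719, -0.001, -0.0]
ft_force: [-7.3, -0.2, 6.2]
width: 0.017
grip_force: 12.0
```

Request:
arm_command(
  moves=[0.08,0,-0.62,0,0.08,0,-0.62,0,0.23,0,-0.58,0,0.23,0,-0.58,0,0.36,0,-0.5,0,0.36,0,-0.5,0,0.48,0,-0.4,0,0.48,0,-0.4,0,0.43,0,-0.25,0,0,0,0,0],
)

```text
time: 2.7
ee_pos: [0.6141, 0.1418, 0.0604]
eef_rot: [0.694, 0.72, 0.001, 0.001]
ft_force: [-0.8, -3.8, 5.2]
width: 0.0166
grip_force: 12.0
```

Request:
arm_command(
  moves=[0,0.5,0,0,0,0.6,0,0,0,0.6,0,0,0,0.6,0,0,0,0.6,0,0,0,0.6,0,0,0,0.5,0,0,0,0.1,0,0,0,0,0,0],
)

```text
time: 3.45
ee_pos: [0.652, 0.1399, 0.0582]
eef_rot: [0.695, 0.719, -0.003, -0.001]
ft_force: [-13.6, -8.6, 11.8]
width: 0.0171
grip_force: 12.0
```

Request:
arm_command(
  moves=[0,0.1,0,0,0,0,0,0],
)

```text
time: 3.62
ee_pos: [0.6523, 0.1398, 0.0582]
eef_rot: [0.695, 0.719, -0.004, -0.002]
ft_force: [-17.6, -8.9, 12.7]
width: 0.0165
grip_force: 12.0
```

Run:
```python
from h import *
i=r.camera_info("wrist");a=r.camera("wrist");b=r.camera("side")
W=np.hstack([cv2.resize(a[60:260,120:420,::-1],(480,320)),cv2.resize(b[140:200,210:270,::-1],(320,320),interpolation=cv2.INTER_CUBIC)])
cv2.imwrite("pics/w3.png",W);print(i["origin"],i["attitude"])
```

```text
[0.6522 0.216  0.2205] [-0.1425  0.0013  0.0174  0.9896]
```

View pics/w3.png

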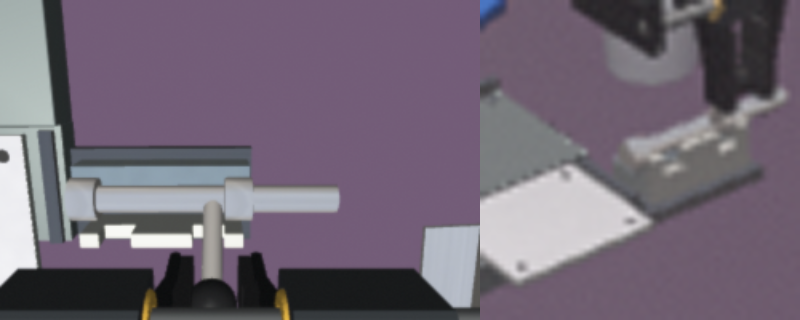

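Request:
arm_command(
  moves=[0,-0.3,0,0,-0.43,0,0.25,0,-0.48,0,0.4,0,-0.48,0,0.4,0,-0.36,0,0.5,0,-0.36,0,0.5,0,-0.23,0,0.58,0,-0.23,0,0.58,0,-0.08,0,0.6,0,-0.08,0,0.4,0,0,0,0,0],
)

```text
time: 4.63
ee_pos: [0.6523, 0.1158, 0.0158]
eef_rot: [0.694, 0.72, -0.0, -0.001]
ft_force: [-4.9, 1.9, 1.1]
width: 0.0164
grip_force: 12.0
```

Request:
arm_command(
  moves=[0,0,0,0,0,0,0,0,0,0,0,0,0,0,-2,0,0,0,-3,0,0,0,-4,0,0,0,-4,0,-2,0,-4,0,-3,-1,-2,0],
  fingers=40,
)

```text
time: 5.38
ee_pos: [0.6473, 0.0691, 0.2096]
eef_rot: [0.693, 0.721, 0.004, 0.002]
ft_force: [1.3, -0.7, 0.3]
width: 0.0347
grip_force: 0.0
```

Run:
```python
from h import *
i=r.camera_info("wrist");a=r.camera("wrist")
W=a[...,::-1].copy();cv2.imwrite("pics/w4.png",W);print(r.read_state()["ee_pos"])
b=np.zeros(W.shape[:2],bool);p=proj(i,[[.6515,.113,.031]])[0];print(p)
x,y=p.astype(int);g=cv2.cvtColor(W,6);b[y-15:y+15,x-15:x+15]=g[y-15:y+15,x-15:x+15]<60
ys,xs=np.nonzero(b);k=[xs.mean(),ys.mean()];print(k,len(xs),plane(i,[k],.031))
```

```text
[0.6475 0.0583 0.2128]
[257.2095 134.1647]
[np.float64(258.7315436241611), np.float64(133.71140939597316)] 149 [[0.6533 0.1136 0.031 ]]
```

Request:
arm_command(
  moves=[-3,-1.5,0,0,-3.6,-1.8,0,0,-3.6,-1.8,0,0,-3.6,-1.8,0,0,-3.6,-1.8,0,0,-3.6,-1.8,0,0,-3.6,-1.8,0,0,-3.6,-1.8,0,0,-3.6,-1.8,0,0,-3.6,-1.8,0,0,-3,-1.5,0,0,0,0,0,0],
  fingers=50,
)

```text
time: 6.43
ee_pos: [0.4619, -0.3332, 0.2044]
eef_rot: [0.698, 0.716, -0.002, 0.001]
ft_force: [-0.1, -0.7, 0.3]
width: 0.0435
grip_force: 0.0
```

Run:
```python
from h import *
i=r.camera_info("wrist");a=r.camera("wrist");r.camera("side")
i=r.camera_info("wrist");a=r.camera("wrist")
np.save("wl.npy",np.r_[i["origin"],i["attitude"]])
cv2.imwrite("pics/w5.png",a[...,::-1]);print(r.read_state()["ee_pos"],i)
```

```text
[ 0.4667 -0.3251  0.2042] {'fx': 285.1072306490432, 'fy': 285.1072306490432, 'cx': 254.4590878091582, 'cy': 188.41380626689494, 'origin': array([ 0.4645, -0.251 ,  0.3667]), 'attitude': array([-0.1413, -0.0027,  0.0154,  0.9898])}
```

View pics/w5.png

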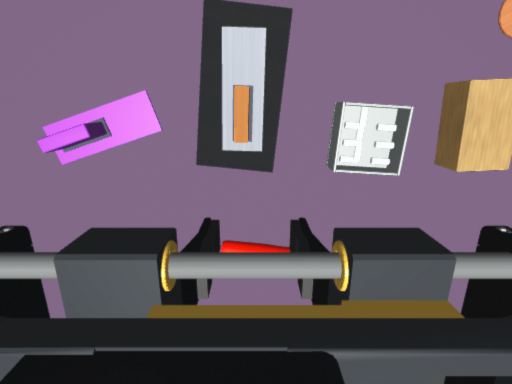

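Run:
```python
from h import *
i=r.camera_info("wrist");i["origin"],i["attitude"]=np.load("wl.npy")[:3],np.load("wl.npy")[3:]
s=r.camera_info("side")
W=cv2.imread("pics/w5.png");S=cv2.imread("pics/side0.png")
H=cv2.cvtColor(W,cv2.COLOR_BGR2HSV);HS=cv2.cvtColor(S,cv2.COLOR_BGR2HSV)
def big(m,box):
    z=np.zeros(m.shape,np.uint8);x0,y0,x1,y1=box;z[y0:y1,x0:x1]=m[y0:y1,x0:x1]
    return max(cv2.findContours(z,0,1)[0],key=cv2.contourArea)[:,0]
def rect(c,z):
    q=cv2.minAreaRect((plane(i,c,z)[:,:2]*1000).astype(np.float32));return q
gr=big((H[...,1]>150)&(H[...,0]<25),(215,60,280,160))
print("grip z.048",rect(gr,.048)); print("grip px",cv2.boundingRect(gr))
bl=big(W.min(2)>110,(205,10,285,170));print("blade(no grip)",rect(bl,.006),cv2.boundingRect(bl))
mt=big((W.max(2)<60)|(W.min(2)>110)|((H[...,1]>150)&(H[...,0]<25)),(180,0,300,180))
print("mat",rect(mt,.003)); print(cv2.approxPolyDP(mt,4,True)[:,0])
g2=big((HS[...,1]>140)&(HS[...,0]<25)&(HS[...,2]>90),(270,245,320,300));print("side grip px",cv2.boundingRect(g2),cv2.approxPolyDP(g2,2,True)[:,0].tolist())
gp=cv2.approxPolyDP(gr,2,True)[:,0];print("wrist grip",gp.tolist())
# brightness side of grip
print(W[110,230:252].tolist())
```

```text
grip z.048 ((450.51104736328125, -260.7240905761719), (15.086183547973633, 57.59005355834961), 0.6376212239265442)
grip px (234, 86, 15, 56)
blade(no grip) ((450.5096740722656, -236.12599182128906), (140.82566833496094, 50.09653854370117), 89.96366882324219) (222, 26, 44, 126)
mat ((447.3486328125, -235.56903076171875), (187.9739532470703, 98.06595611572266), 85.93575286865234)
[[205   0]
 [197 163]
 [271 170]
 [291   9]]Traceback (most recent call last):
  File "<stdin>", line 16, in <module>
  File "<stdin>", line 8, in big
ValueError: max() iterable argument is empty
```

Request:
arm_command(
  moves=[0,0,0,1.5,2.5,-0.6,2,0,2.5,-0.6,3,0,2.1,-0.4,3,0,0,0,3,0,0,0,1.9,0,0,0,0,0,0,0,0,0],
)

```text
time: 7.25
ee_pos: [0.4502, -0.2529, 0.0751]
eef_rot: [0.703, 0.711, -0.0, -0.001]
ft_force: [0.2, 0.3, 0.6]
width: 0.0436
grip_force: 0.0
```

Run:
```python
from h import *
i=r.camera_info("wrist");a=r.camera("wrist");st=r.read_state()
W=a[...,::-1].copy();cv2.imwrite("pics/w6.png",W);print(st["ee_pos"],st["eef_rot"],i["origin"])
H=cv2.cvtColor(W,cv2.COLOR_BGR2HSV);m=((H[...,1]>150)&(H[...,0]<25)&(H[...,2]>60)).astype(np.uint8);m[260:]=0
c=max(cv2.findContours(m,0,1)[0],key=cv2.contourArea)[:,0];q=cv2.approxPolyDP(c,3,True)[:,0];print(q.tolist(),cv2.boundingRect(c))
print(plane(i,q,.048))
# front end of grip top: in first view row 86 col ~241
j=dict(i);j["origin"],j["attitude"]=np.load("wl.npy")[:3],np.load("wl.npy")[3:]
top=c[c[:,1]==c[:,1].min()].mean(0)
print(top,tri(j,[[241.5,86]],i,[top]),proj(i,[[.4505,-.254,.048]]))
```

```text
[ 0.4509 -0.2537  0.0763] [0.7036 0.7106 0.0003 0.0005] [ 0.4507 -0.1774  0.2377]
[[246, 175], [242, 188], [243, 251], [262, 251], [261, 176]] (242, 175, 22, 77)
[[ 0.4454 -0.2229  0.048 ]
 [ 0.4426 -0.2322  0.048 ]
 [ 0.4433 -0.2807  0.048 ]
 [ 0.4573 -0.2805  0.048 ]
 [ 0.4556 -0.2235  0.048 ]]
[250.4 175. ] [[ 0.4486 -0.2301  0.0174  0.0012]] [[253.1041 217.5147]]
```

View pics/w6.png

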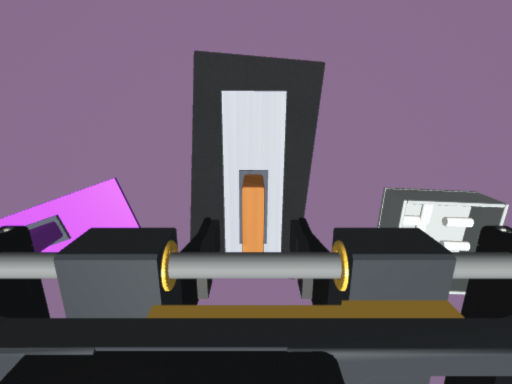

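Request:
arm_command(
  moves=[0,0,2,0,0,0,2,0,0,0,1.5,0,0,0,0.8,0,0,0,0,0],
)

```text
time: 7.72
ee_pos: [0.45, -0.2541, 0.0121]
eef_rot: [0.704, 0.71, -0.0, -0.0]
ft_force: [0.6, 0.0, 0.0]
width: 0.0433
grip_force: 0.0
```

Request:
arm_command(
  moves=[0,0,0,0,0,0,0,0,0,0,0,0,0,0,0,0],
  fingers=0,
  squeeze=50,
)

```text
time: 8.05
ee_pos: [0.4505, -0.2545, 0.0132]
eef_rot: [0.704, 0.71, 0.0, 0.001]
ft_force: [-0.2, 0.6, 1.1]
width: 0.0246
grip_force: 0.0
```

Request:
arm_command(
  moves=[0,0,0,0,0,0,0,0,0,0,0,0],
)

```text
time: 8.3
ee_pos: [0.45, -0.2543, 0.0127]
eef_rot: [0.704, 0.71, 0.0, 0.0]
ft_force: [-1.9, 1.1, 5.8]
width: 0.0156
grip_force: 50.0
```

Request:
arm_command(
  moves=[0,0,-0.5,0,0,0,-1.5,0,0,0,-3,0,0,0,-3,0,0,0,-1,0,0,0,0,0,0,0,0,0],
)

```text
time: 8.88
ee_pos: [0.4497, -0.254, 0.1017]
eef_rot: [0.704, 0.71, 0.0, 0.0]
ft_force: [0.1, 1.0, -3.6]
width: 0.0155
grip_force: 50.0
```

Run:
```python
from h import *
r.camera("wrist");st=r.read_state();i=r.camera_info("wrist");a=r.camera("wrist");W=a[...,::-1].copy();cv2.imwrite("pics/w7.png",W)
p=st["ee_pos"];print(p,st["eef_rot"],st["width"],st["grip_force"],st["ft_force"])
m=np.zeros(W.shape[:2],np.uint8);m[40:165,190:320]=(W.min(2)>130)[40:165,190:320]
c=max(cv2.findContours(m,0,1)[0],key=cv2.contourArea)[:,0]
e=c[c[:,1]<=c[:,1].min()+2];print(c.min(0),c.max(0))
T=R.from_quat(st["eef_rot"]).as_matrix()
for x in(88,):
  for zz in (.0065,):
    print(proj(i,[p+T@np.array([.088,dy,zz]) for dy in(-.025,.025)]), "tip corners predicted (blade top)")
print(e[e[:,0].argmin()],e[e[:,0].argmax()])
```

```text
[ 0.4491 -0.2537  0.1008] [ 0.704   0.7102 -0.0003 -0.0008] 0.015445242668658557 49.99803699553013 [-1.0126 -0.4276 -3.6353]
[210  82] [298 164]
[[207.2947  82.5255]
 [297.0158  82.5304]] tip corners predicted (blade top)
[210  83] [298  84]
```

Request:
arm_command(
  moves=[1.5,0.5,0,-1.6,3,1.1,0,0,3.5,1.3,0,0,3.5,1.3,0,0,3.5,1.3,0,0,3.5,1.2,0,0,3.3,1.1,2,0,2.2,0.7,2,0,0,0,1,0,0,0,0,0,0,0,0,0],
)

```text
time: 9.9
ee_pos: [0.5252, -0.0119, 0.0509]
eef_rot: [0.694, 0.72, -0.001, -0.001]
ft_force: [-0.1, -0.3, -1.2]
width: 0.0155
grip_force: 50.0
```

```bash
cat > m.py <<'E'
from h import *
r.camera("wrist");st=r.read_state();i=r.camera_info("wrist");a=r.camera("wrist");W=a[...,::-1].copy()
p=st["ee_pos"];T=R.from_quat(st["eef_rot"]).as_matrix();print(p,np.degrees(np.arctan2(T[1,0],T[0,0])),st["ft_force"])
print("tip",p+T@[.088,.001,.0095])
E
python3 - <<'E'
from m import *
cv2.imwrite("pics/w8.png",W)
print("tip px",proj(i,[p+T@np.array([.088,dy,.0065]) for dy in(-.024,.026)]))
print("blank -y corners px",proj(i,[[.4812,.1033,.023],[.5696,.106,.023]]))
E
```

```text
[ 0.5259 -0.0125  0.0519] 92.03784256700928 [ 0.1239  0.2303 -2.4751]
tip [0.5238 0.0755 0.0424]
tip px [[209.0737  82.4522]
 [298.7846  82.4542]]
blank -y corners px [[185.1891  33.7425]
 [331.5626  34.5346]]
```

View pics/w8.png

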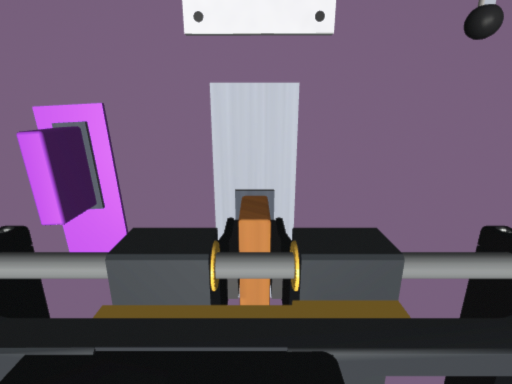

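Request:
arm_command(
  moves=[0,0.1,1.5,0,0,0,1.5,0,0,0,0.4,0,0,0,0,0,0,0,0,0],
)

```text
time: 10.42
ee_pos: [0.5278, -0.0119, 0.019]
eef_rot: [0.694, 0.72, 0.0, 0.0]
ft_force: [0.3, -0.1, -2.8]
width: 0.0154
grip_force: 50.0
```

```bash
python3 m.py
```

```text
[ 0.5281 -0.0117  0.0193] 92.05945644469422 [-0.5557  0.1488 -2.1877]
tip [0.5259 0.0763 0.0098]
```

Request:
arm_command(
  moves=[0.8,0,0.1,0,1,0,0,0,1,0,0,0,1,0,0,0,0.8,0,0,0,0.3,0,0,0,0,0,0,0,0,0,0,0],
)

```text
time: 11.18
ee_pos: [0.5256, 0.0376, 0.0172]
eef_rot: [0.694, 0.72, -0.0, 0.0]
ft_force: [-0.2, 0.0, -2.5]
width: 0.0158
grip_force: 50.0
```

```bash
python3 m.py
```

```text
[0.5256 0.0372 0.0172] 92.07902724864752 [-0.2177 -0.8402 -1.8506]
tip [0.5235 0.1252 0.0077]
```

Request:
arm_command(
  moves=[0,0,-0.4,0,0,0,-0.35,0,0.07,0,-0.76,0,0.13,0,-0.75,0,0.25,0,-0.72,0,0.33,0,-0.7,0,0.43,0,-0.63,0,0.5,0,-0.58,0,0.58,0,-0.5,0,0.64,0,-0.43,0,0,0,0,0],
)

```text
time: 12.2
ee_pos: [0.525, 0.0691, 0.0765]
eef_rot: [0.693, 0.721, 0.001, 0.0]
ft_force: [0.8, -0.5, -3.1]
width: 0.0156
grip_force: 50.0
```

Run:
```python
from m import *
b=r.camera("side")
cv2.imwrite("pics/s9.png",np.hstack([cv2.resize(W[0:280,100:440],(408,336)),cv2.resize(b[125:225,170:286,::-1],(390,336),interpolation=cv2.INTER_CUBIC)]))
```

```text
[0.5248 0.0681 0.0759] 92.18919225731369 [ 0.9021 -0.8661 -2.17  ]
tip [0.5224 0.1561 0.0664]
```

View pics/s9.png

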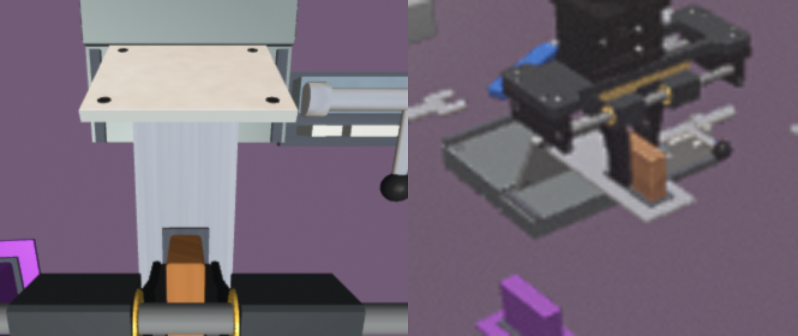

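Request:
arm_command(
  moves=[0.62,0,-0.28,0,0.65,0,-0.22,0,0.5,0,-0.12,0,0.5,0,-0.06,0,0.4,0,0,0,0.3,0,0,0,0.3,0,0,0,0,0,0,0],
)

```text
time: 13.02
ee_pos: [0.5232, 0.1004, 0.0821]
eef_rot: [0.694, 0.72, 0.0, -0.0]
ft_force: [0.6, -0.6, -2.5]
width: 0.0157
grip_force: 50.0
```

```bash
cat > b.py <<'E'
from m import *
H=cv2.cvtColor(W,cv2.COLOR_BGR2GRAY).astype(int)
def prof():
    # white(film) and metal pixel extents ahead of the blade
    w=(W.min(2)>205);w[230:]=0;ys,xs=np.nonzero(w);print("white n",len(xs),(xs.min(),xs.max(),ys.min(),ys.max()) if len(xs) else "")
    for x in (220,255,290):print(x,H[0:200:5,x].tolist())
prof()
E
python3 b.py
```

```text
[0.5233 0.0999 0.0821] 92.12329138940378 [ 0.3031 -0.0075 -1.6218]
tip [0.521  0.1878 0.0726]
white n 2910 (np.int64(163), np.int64(448), np.int64(48), np.int64(157))
220 [160, 162, 164, 165, 167, 169, 170, 172, 174, 175, 229, 229, 117, 92, 93, 92, 92, 191, 191, 191, 190, 190, 189, 189, 189, 188, 188, 188, 188, 188, 187, 188, 189, 188, 188, 190, 190, 190, 191, 192]
255 [154, 155, 156, 157, 160, 161, 163, 165, 166, 168, 229, 230, 117, 92, 93, 92, 93, 194, 194, 194, 193, 193, 193, 193, 193, 192, 191, 191, 190, 190, 190, 189, 189, 188, 188, 188, 187, 187, 66, 86]
290 [154, 154, 155, 155, 156, 157, 158, 157, 158, 160, 228, 228, 117, 92, 92, 92, 93, 193, 193, 193, 193, 193, 193, 193, 193, 193, 193, 192, 192, 192, 192, 192, 192, 191, 193, 193, 192, 193, 193, 194]
```

Request:
arm_command(
  moves=[0.2,0,0,0,0.2,0,0,0,0.2,0,0,0,0.2,0,0,0,0,0,0,0],
)

```text
time: 13.53
ee_pos: [0.523, 0.1082, 0.0822]
eef_rot: [0.694, 0.72, 0.0, -0.0]
ft_force: [-0.2, 0.0, -1.3]
width: 0.0156
grip_force: 50.0
```

```bash
python3 b.py
```

```text
[0.523  0.1079 0.0823] 92.1278545041836 [-0.0135  0.026  -1.8014]
tip [0.5208 0.1959 0.0728]
white n 12283 (np.int64(189), np.int64(446), np.int64(0), np.int64(167))
220 [235, 236, 237, 238, 239, 240, 241, 241, 242, 243, 244, 244, 245, 245, 246, 247, 247, 182, 181, 180, 180, 180, 179, 179, 179, 178, 179, 178, 178, 178, 180, 178, 179, 178, 179, 180, 180, 181, 181, 182]
255 [234, 235, 236, 236, 237, 238, 239, 240, 241, 241, 242, 243, 243, 244, 244, 245, 245, 184, 184, 184, 184, 184, 183, 183, 183, 182, 182, 182, 181, 181, 180, 180, 179, 179, 178, 178, 178, 178, 63, 81]
290 [231, 231, 232, 233, 233, 234, 235, 235, 236, 236, 238, 238, 239, 239, 240, 240, 241, 183, 183, 183, 183, 183, 183, 184, 183, 183, 183, 183, 183, 182, 182, 181, 182, 182, 183, 182, 183, 184, 183, 183]
```

Request:
arm_command(
  moves=[-1,0,-1,0,-1.5,0,-3,0,-1,0,-4,0,0,0,-4,0,0,0,-4,0,0,0,-2,0,0,0,0,0,0,0,0,0],
)

```text
time: 14.3
ee_pos: [0.5247, 0.0719, 0.2636]
eef_rot: [0.694, 0.72, 0.001, 0.001]
ft_force: [0.2, 0.5, -2.7]
width: 0.0155
grip_force: 50.0
```

```bash
cat > d.py <<'E'
from m import *
q=proj(i,[[.4629,.1903,.024],[.4610,.2841,.024],[.5809,.2885,.024],[.579,.1929,.024]]);print("deck px",q.tolist())
np.savetxt("g.txt",cv2.cvtColor(W,6),fmt="%d")
g=cv2.cvtColor(W,6)
for y in range(0,110,6):print(y,g[y,180:330:5].tolist())
E
python3 d.py
```

```text
[0.524  0.0719 0.2619] 92.07103575764248 [ 0.2904 -1.0894 -2.9525]
tip [0.5218 0.1598 0.2524]
deck px [[209.90846482018384, 69.66424798274898], [207.75817067773517, -13.607584289774877], [306.69211399663556, -13.667566090813011], [298.8599006656959, 70.97686442496763]]
0 [103, 103, 103, 104, 103, 103, 170, 94, 167, 166, 165, 165, 164, 164, 164, 163, 163, 162, 162, 161, 161, 160, 160, 105, 145, 95, 103, 103, 103, 103]
6 [103, 103, 103, 103, 104, 103, 172, 171, 169, 168, 166, 166, 165, 165, 165, 164, 164, 163, 163, 163, 162, 161, 161, 161, 160, 97, 104, 103, 103, 103]
12 [103, 103, 103, 103, 103, 103, 174, 174, 240, 241, 241, 241, 241, 241, 241, 241, 240, 240, 239, 239, 239, 238, 238, 163, 162, 110, 103, 103, 103, 103]
18 [103, 104, 104, 103, 103, 103, 178, 176, 242, 110, 243, 244, 243, 243, 243, 243, 242, 242, 241, 241, 240, 70, 239, 164, 163, 103, 103, 103, 104, 103]
24 [103, 103, 103, 103, 103, 103, 180, 179, 242, 244, 244, 244, 244, 244, 244, 244, 243, 243, 242, 242, 241, 241, 240, 165, 164, 101, 103, 103, 103, 103]
30 [103, 103, 104, 103, 104, 104, 182, 181, 243, 245, 245, 245, 24
[... 1383 characters left out ...]
88, 191, 188, 193, 190, 189, 189, 189, 192, 189, 192, 195, 172, 96, 97, 96, 97, 96]
90 [104, 104, 104, 104, 103, 104, 169, 188, 190, 193, 190, 189, 188, 191, 188, 193, 190, 189, 188, 189, 192, 189, 192, 196, 171, 103, 169, 157, 157, 158]
96 [103, 104, 104, 104, 104, 104, 153, 189, 190, 193, 191, 188, 188, 191, 188, 193, 189, 190, 189, 189, 192, 190, 192, 195, 157, 114, 186, 184, 187, 186]
102 [104, 104, 104, 104, 104, 104, 138, 188, 189, 192, 190, 188, 188, 191, 187, 193, 190, 189, 189, 189, 192, 190, 193, 195, 152, 112, 164, 173, 135, 133]
108 [103, 103, 103, 104, 103, 103, 123, 189, 188, 191, 191, 189, 188, 191, 188, 192, 190, 189, 188, 189, 192, 191, 191, 195, 124, 94, 183, 240, 241, 116]
```

Run:
```python
from m import *
g=cv2.cvtColor(W,6).astype(int)
def fit(pts,z,n):
    P=plane(i,pts,z)[:,:2]*1000;v=cv2.fitLine(P.astype(np.float32),cv2.DIST_HUBER,0,.01,.01).ravel();print(n,np.degrees(np.arctan2(v[1],v[0])),v[2:])
gy=np.abs(np.diff(g,axis=0));gx=np.abs(np.diff(g,axis=1))
fit([(x,4+gy[4:16,x].argmax()+.5) for x in range(226,288)],.029,"far")
fit([(284+gx[y,284:298].argmax()+.5,y) for y in range(20,70)],.029,"+x")
fit([(214+gx[y,214:226].argmax()+.5,y) for y in range(20,70)],.029,"-x")
fit([(296+gx[y,296:312].argmax()+.5,y) for y in range(20,68)],.024,"deck+x")
fit([(204+gx[y,204:213].argmax()+.5,y) for y in range(10,55)],.024,"deck-x")
# step edge at deck margins right of blank
print([66+gy[66:82,x].argmax() for x in range(293,301)],plane(i,[[297,66+gy[66:82,297].argmax()+.5]],.024))
print(W[40,255],cv2.imread("pics/w1.png")[160,180],cv2.imread("pics/s9.png")[75,190])
```

```text
[0.5235 0.072  0.2606] 92.08423149829973 [ 0.6385 -0.1393 -2.8266]
tip [0.5213 0.16   0.2511]
far 2.049676 [525.1768 258.9968]
+x -88.42601 [566.7535 218.0368]
-x -89.82178 [476.2268 215.6692]
deck+x -87.5264 [581.0961 231.2421]
deck-x -87.57071 [461.7992 238.8636]
[np.int64(73), np.int64(73), np.int64(73), np.int64(73), np.int64(74), np.int64(74), np.int64(74), np.int64(73)] [[0.5756 0.1885 0.024 ]]
[244 246 244] [245 243 243] [198 210 221]
```

Request:
arm_command(
  moves=[0,0.1,3,0,0,0,4,0,0,0,4,0,0,0,4,0,0,0,4,0,0,0,2.5,0,0,0,0,0,0,0,0,0],
)

```text
time: 15.17
ee_pos: [0.524, 0.0724, 0.0461]
eef_rot: [0.694, 0.72, -0.002, -0.001]
ft_force: [-0.5, -0.1, -1.0]
width: 0.0158
grip_force: 50.0
```

```bash
python3 m.py
```

```text
[0.5256 0.0727 0.0479] 92.09988885885419 [ 0.2734 -1.1187 -1.5763]
tip [0.5234 0.1607 0.0384]
```

Down 13 mm, then push forward slowly to tip y ≈ 0.189.

Request:
arm_command(
  moves=[0,0,0.8,0,0,0,0.5,0,0,0,0,0,0,0,0,0],
)

```text
time: 15.6
ee_pos: [0.5253, 0.0726, 0.0344]
eef_rot: [0.694, 0.72, 0.0, 0.0]
ft_force: [0.3, 0.1, -1.9]
width: 0.0159
grip_force: 50.0
```

```bash
python3 m.py
```

```text
[0.5254 0.0727 0.0345] 92.10003006089421 [ 0.4375  0.6448 -1.3036]
tip [0.5232 0.1606 0.025 ]
```

Request:
arm_command(
  moves=[0.5,0,-0.05,0,0.5,0,0,0,0.4,0,0,0,0.3,0,0,0,0.3,0,0,0,0.3,0,0,0,0.3,0,0,0,0.25,0,0,0,0,0,0,0,0,0,0,0],
)

```text
time: 16.53
ee_pos: [0.5243, 0.1014, 0.0347]
eef_rot: [0.694, 0.72, 0.0, -0.0]
ft_force: [-0.5, -1.0, -2.8]
width: 0.0158
grip_force: 50.0
```

```bash
python3 m.py
```

```text
[0.5242 0.1012 0.0346] 92.10889690450324 [ 0.5275 -0.2945 -2.1744]
tip [0.522  0.1892 0.0252]
```

Request:
arm_command(
  moves=[-0.6,0,0,0,-1.2,0,0,0,0,0,-3,0,0,0,-4,0,0,0,-4,0,0,0,-4,0,0,0,-4,0,0,0,-4,0,0,0,-1,0,0,0,0,0,0,0,0,0],
)

```text
time: 17.55
ee_pos: [0.5249, 0.0822, 0.274]
eef_rot: [0.694, 0.72, -0.0, 0.0]
ft_force: [0.6, 0.2, -3.8]
width: 0.0159
grip_force: 50.0
```

```bash
cat > e.py <<'E'
from m import *
g=cv2.cvtColor(W,6).astype(int);w=W.min(2)
def fit(pts,z,n):
    P=plane(i,pts,z)[:,:2]*1000;v=cv2.fitLine(P.astype(np.float32),cv2.DIST_HUBER,0,.01,.01).ravel();print(n,np.degrees(np.arctan2(v[1],v[0])),v[2:])
gy=np.abs(np.diff(g,axis=0));gx=np.abs(np.diff(g,axis=1))
m=np.zeros(g.shape,np.uint8);m[0:82,200:310]=w[0:82,200:310]>210
x0,y0,ww,hh=cv2.boundingRect(m);print("box",x0,y0,ww,hh)
fit([(x,max(y0-6,0)+gy[max(y0-6,0):y0+6,x].argmax()+.5) for x in range(x0+6,x0+ww-6)],.029,"far")
fit([(x0+ww-7+gx[y,x0+ww-7:x0+ww+7].argmax()+.5,y) for y in range(y0+8,70)],.029,"+x")
E
python3 e.py
python3 - <<'E'
from m import *
g=cv2.cvtColor(W,6)
for y in range(0,84,6):print(y,g[y,200:312:5].tolist())
E
```

```text
[0.5243 0.0823 0.2728] 92.05921662422344 [-0.7809 -0.3717 -3.0274]
tip [0.5221 0.1702 0.2633]
box 220 13 72 68
far 2.0279405 [517.6322 270.0614]
+x -85.918335 [566.2567 235.1101]
[0.524  0.0825 0.2723] 92.08077388504978 [-0.2866 -0.5303 -3.2506]
tip [0.5218 0.1705 0.2628]
0 [104, 103, 94, 93, 94, 93, 94, 94, 94, 94, 94, 93, 94, 93, 93, 93, 91, 92, 92, 92, 92, 98, 103]
6 [103, 103, 170, 169, 169, 168, 167, 168, 166, 166, 166, 165, 165, 164, 164, 163, 162, 163, 161, 156, 161, 102, 103]
12 [103, 103, 168, 105, 157, 184, 183, 184, 183, 183, 182, 182, 182, 181, 180, 180, 179, 178, 178, 96, 160, 103, 103]
18 [103, 103, 173, 175, 191, 243, 243, 244, 244, 243, 243, 243, 242, 242, 242, 241, 240, 203, 239, 163, 163, 103, 103]
24 [104, 104, 132, 177, 192, 244, 244, 244, 244, 244, 244, 244, 243, 243, 242, 242, 241, 236, 240, 165, 165, 103, 103]
30 [103, 103, 107, 180, 190, 245, 245, 245, 245, 245, 244, 244, 244, 244, 243, 243, 242, 242, 240, 166, 166, 103, 104]
36 [103, 104, 106, 183, 189, 246, 246, 246, 246, 245, 245, 245, 244, 244, 244, 243, 243, 242, 240, 168, 167, 103, 103]
42 [103, 104, 122, 186, 188, 247, 246, 246, 246, 246, 246, 246, 245, 245, 244, 244, 243, 243, 240, 170, 169, 103, 104]
48 [103, 104, 108, 189, 190, 247, 247, 247, 247, 247, 246, 246, 246, 246, 245, 245, 244, 244, 240, 170, 171, 103, 103]
54 [104, 103, 102, 191, 190, 248, 248, 248, 248, 247, 247, 247, 246, 246, 246, 245, 245, 244, 239, 172, 173, 104, 104]
60 [103, 103, 102, 194, 193, 249, 249, 248, 248, 248, 248, 248, 247, 247, 246, 246, 245, 245, 239, 173, 173, 103, 103]
66 [103, 103, 104, 197, 196, 249, 249, 249, 249, 248, 248, 248, 248, 247, 247, 246, 246, 245, 231, 174, 169, 104, 104]
72 [103, 103, 104, 200, 199, 250, 150, 250, 249, 249, 249, 249, 248, 248, 247, 247, 244, 189, 221, 176, 168, 103, 104]
78 [104, 104, 104, 203, 201, 250, 250, 250, 250, 250, 249, 249, 249, 248, 248, 247, 247, 246, 209, 178, 175, 104, 104]
```

Run:
```python
from h import *
i=r.camera_info("wrist");v=np.load("wl.npy");i["origin"],i["attitude"]=v[:3],v[3:]
W=cv2.imread("pics/w5.png");g=cv2.cvtColor(W,6).astype(int);gx=np.abs(np.diff(cv2.GaussianBlur(g.astype(np.float32),(3,3),0),axis=1));gy=np.abs(np.diff(g,axis=0))
def fit(pts,n):
    P=plane(i,pts,.003)[:,:2]*1000;q=cv2.fitLine(P.astype(np.float32),cv2.DIST_HUBER,0,.01,.01).ravel();print(n,np.degrees(np.arctan2(q[1],q[0])),q[2:])
fit([(190+gx[y,190:214].argmax()+.5,y) for y in range(10,155)],"L")
fit([(268+gx[y,268:298].argmax()+.5,y) for y in range(15,160)],"R")
fit([(x,158+gy[158:176,x].argmax()+.5) for x in range(203,266)],"near")
fit([(x,gy[0:13,x].argmax()+.5) for x in range(212,285)],"far")
```

```text
L 85.96206 [ 397.9898 -228.0754]
R 85.930305 [ 497.9153 -230.6336]
near -3.9732535 [ 440.7334 -330.5464]
far -3.0943983 [ 456.9513 -141.5727]
```

Request:
arm_command(
  moves=[-3,-0.8,0,1,-3.8,-0.8,0,1,-3.8,-0.8,0,1,-3.8,-0.8,0,1,-3.8,-0.8,0,1,-3.8,-0.8,0,0,-3.8,-0.8,0,0,-3.8,-0.8,0,0,-2.5,-0.5,2,0,0,0,3,0,0,0,0,0,0,0,0,0],
)

```text
time: 18.75
ee_pos: [0.448, -0.2352, 0.2231]
eef_rot: [0.725, 0.689, -0.001, -0.002]
ft_force: [0.7, 0.7, -1.7]
width: 0.0156
grip_force: 50.0
```

```bash
python3 m.py
```

```text
[ 0.4491 -0.2351  0.2248] 87.1846233095647 [ 0.8248  0.2021 -1.6594]
tip [ 0.4545 -0.1473  0.2153]
```

Request:
arm_command(
  moves=[0,0,0,1.2,-1.9,-0.3,2.5,0,0,0,4,0,0,0,4,0,0,0,4,0,0,0,3,0,0,0,2,0,0,0,0,0,0,0,0,0],
)

```text
time: 19.6
ee_pos: [0.4453, -0.2546, 0.0303]
eef_rot: [0.732, 0.681, -0.0, -0.0]
ft_force: [0.1, 0.2, -1.7]
width: 0.0158
grip_force: 50.0
```

```bash
python3 m.py
```

```text
[ 0.4461 -0.2551  0.0314] 85.91655496143423 [ 0.2221  0.1393 -2.35  ]
tip [ 0.4534 -0.1674  0.0219]
```

Request:
arm_command(
  moves=[0.1,0,1,0,0,0,0.5,0,0,0,0.2,0,0,0,0.15,0,0,0,0,0,0,0,0,0],
)

```text
time: 20.2
ee_pos: [0.4448, -0.2537, 0.0127]
eef_rot: [0.732, 0.681, 0.0, -0.0]
ft_force: [-9.1, 5.6, 19.1]
width: 0.0159
grip_force: 50.0
```

Request:
arm_command(
  moves=[0,0,-0.1,0,0,0,0,0],
)

```text
time: 20.37
ee_pos: [0.4451, -0.2541, 0.0127]
eef_rot: [0.732, 0.681, 0.0, 0.0]
ft_force: [-4.1, 1.8, 7.2]
width: 0.0158
grip_force: 50.0
```

Request:
arm_command(
  moves=[0,0,0,0,0,0,0,0,0,0,0,0,0,0,0,0,0,0,0,0],
  fingers=50,
)

```text
time: 20.78
ee_pos: [0.4448, -0.254, 0.0121]
eef_rot: [0.732, 0.681, 0.0, 0.0]
ft_force: [-0.2, 0.2, 0.4]
width: 0.0396
grip_force: 0.0
```

Request:
arm_command(
  moves=[0,0,-1,0,0,0,-2,0,0,0,-4,0,0,0,-4,0,-2,0,-3.5,0,-3,0,-3,0,-3,0,-2,0,0,0,0,0,0,0,0,0],
)

```text
time: 21.53
ee_pos: [0.4388, -0.3351, 0.2084]
eef_rot: [0.733, 0.68, 0.0, 0.001]
ft_force: [0.4, 2.1, -0.4]
width: 0.0433
grip_force: 0.0
```

Run:
```python
from m import *
H=cv2.cvtColor(W,cv2.COLOR_BGR2HSV);g=cv2.cvtColor(W,6)
def rect(m,z,n):
    m=m.astype(np.uint8);m[200:]=0;m[:,:170]=0;m[:,310:]=0
    c=max(cv2.findContours(m,0,1)[0],key=cv2.contourArea)[:,0];print(n,cv2.boundingRect(c),cv2.minAreaRect((plane(i,c,z)[:,:2]*1000).astype(np.float32)))
rect(W.min(2)>110,.006,"blade");rect((H[...,1]>150)&(H[...,0]<25),.048,"grip")
rect((W.max(2)<60)|(W.min(2)>110)|((H[...,1]>150)&(H[...,0]<25)),.003,"mat")
# bolt knob + blank from scene camera
s=r.camera_info("scene");A=r.camera("scene")[...,::-1];cv2.imwrite("pics/sceneF.png",A)
A0=cv2.imread("pics/scene0.png");d=np.abs(A.astype(int)-A0).max(2)>40
n,l,st2,c=cv2.connectedComponentsWithStats(cv2.dilate(d.astype(np.uint8),np.ones((3,3))))
print([x.tolist() for x in st2[1:] if x[4]>20])
m=np.zeros(d.shape,np.uint8);m[200:275,290:362]=A[200:275,290:362].min(2)>205
k=max(cv2.findContours(m,0,1)[0],key=cv2.contourArea)[:,0];print(cv2.minAreaRect((plane(s,k,.029)[:,:2]*1000).astype(np.float32)))
print("knob px expect",proj(s,[[.6533,.1136,.031]]))
u,v=proj(s,[[.6533,.1136,.031]])[0].astype(int);print(cv2.cvtColor(np.ascontiguousarray(A),6)[v-5:v+6,u-6:u+7])
```

```text
[ 0.4389 -0.3332  0.207 ] 85.84307651792821 [ 0.5575  0.4644 -0.7448]
tip [ 0.4463 -0.2455  0.1975]
blade (233, 21, 44, 125) ((447.6126708984375, -235.82586669921875), (140.37403869628906, 50.58466720581055), 85.96070861816406)
grip (248, 81, 14, 54) ((445.72772216796875, -260.4494323730469), (55.358455657958984, 14.452080726623535), 85.84750366210938)
mat (211, 0, 87, 163) ((447.2705383300781, -236.1854248046875), (184.63584899902344, 98.09419250488281), 85.91434478759766)
[[138, 0, 6, 4, 22], [115, 0, 171, 206, 13310], [314, 0, 14, 27, 205], [340, 0, 47, 59, 1324], [130, 4, 11, 8, 67], [319, 36, 34, 26, 430], [315, 51, 4, 6, 22], [227, 107, 15, 18, 219], [172, 130, 35, 30, 461], [200, 170, 5, 5, 23], [279, 205, 76, 56, 2322], [269, 240, 22, 14, 149], [262, 254, 22, 14, 146], [272, 271, 12, 15, 117]]
((519.8126831054688, 231.7658233642578), (87.5628433227539, 78.25163269042969), 2.3496322631835938)
knob px expect [[264.6764 257.6294]]
[[ 94  96  92  95  95  94  93  95  96  95  94  94  95]
 [ 95  94  95  95  94  95  91  90  92  93  93  95  96]
 [ 95  94  97  93  95  84  73  63  63  79  91  93  94]
 [ 94  94  94  94  83  57  43  43  44  46  65  89  93]
 [ 95  93  96  94  80  40  38  51  59  41  47  73  93]
 [ 93  93  92  86  66  38  42  54  58  41  44  71  99]
 [ 95  94  94  88  69  31  36  40  41  41  72 118 137]
 [ 96  96  94  91  80  38  28  33  30  49 106 160 166]
 [ 97  95  96  93  85  53  32  28  26  48 104 157 167]
 [ 94  94  93  94  92  84  67  51  52  70  92 106 135]
 [ 94  95  97  95  93  95  92  89  91  92  93  94  96]]
```

```bash
python3 -c "
from bench import r
print(r.close_job())"
```

```text
the job is handed in; nothing more can be done
None
```

I handed the job in at about 22 s: the bolt is drawn with its handle down in the other notch, the blank has been tipped over to lie flat and square on the upper deck, and the lifter is back flat along its mat. The final camera measurements agreed with this, but I had used all ten pictures by then, so I never looked at the final scene by eye.

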